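# Show the hidden marker to the inspection camera

## Task

Wake the inspection camera by pressing the keys on the key box fully down one at a time, letting each spring back up before the next: first the big round key, then the square key, then the long bar key. Then take the sprung mirror by its upright handle and turn it until the camera, looking into the mirror, sees the cross marker on the circuit board's heat sink in the middle of the mirror, and finish while still holding the mirror steady at that angle: do not let go. Leave the loose things on the bench where they are.

Things in the scene. Friction and masses are not known exactly. Their poses are not given: they have to be found in the camera images.
- key_round (a joint): big round black key, 34 mm across, on the key box (grey, 100 x 200 mm, top 40 mm above the bench, three keys in a row 60 mm apart, in any order). Joint value 0 = up, 0.005 m = fully down; straight down on a spring (1.4 N to start, 4.9 N fully down); it counts as pressed beyond 0.0035 m and springs up when let go.
- round_top (a point): centre of the round key's top face, 56 mm above the bench when up
- key_square (a joint): square black key, 24 x 24 mm, on the same box. Joint value 0 = up, 0.005 m = fully down; straight down on a spring (1.4 N to start, 4.9 N fully down); it counts as pressed beyond 0.0035 m and springs up when let go.
- square_top (a point): centre of the square key's top face, 56 mm above the bench when up
- key_bar (a joint): long bar-shaped black key, 42 x 12 mm, its length across the row of keys, on the same box. Joint value 0 = up, 0.005 m = fully down; straight down on a spring (1.4 N to start, 4.9 N fully down); it counts as pressed beyond 0.0035 m and springs up when let go.
- bar_top (a point): centre of the bar key's top face, 56 mm above the bench when up
- mirror (a joint): turn of the mirror about its upright axis: 0 = at rest against its stop, grows clockwise seen from above, up to 1.2 rad. A spring drives it back to 0 when let go: 0.10 N m at 0, growing by 0.25 N m per rad (1 to 4 N at the handle). The angle needed lies between about 0.3 and 1.0 rad.
- mirror_axis (a point): centre of the round mirror's glass (51 mm across, upright, top of its rim 95 mm above the bench), 67 mm above the bench, on the upright axis about which the mirror turns. The glass faces straight away from the handle: the mirror's normal is the level direction from the handle to this point.
- handle (a point): upright round black pin, 14 mm thick, on the end of a level lever 90 mm from the mirror axis; it goes round with the mirror. Origin: middle of its graspable upper part, 88 mm above the bench (pin top 107 mm, foot 39 mm; lever rod 38 to 46 mm above the bench, running to the axis). Its x axis points level to the mirror axis. Only things under 50 mm high are near it.
- camera_lens (a point): front of the inspection camera's lens (black tube lying level on a stand, fixed on the same base plate as the mirror), 100 mm from the mirror axis and looking straight at it, 67 mm above the bench
- marker (a point): centre of the cross marker, a white disc 18 mm across with a cross, in the middle of the flat face, towards the mirror, of the board's finned heat sink (46 mm wide), 67 mm above the bench, just below the end of a white paper strip over the sink's top. It is seen mid-mirror when the mirror's normal halves the level angle between the directions from the mirror axis to the lens and to the marker.
- sight_tip (a point): tip of the thin steel sight arm below the mirror, 75 mm out from the mirror axis, 14 mm above the bench; geared to turn twice as far as the mirror, so it always points along the camera's line of sight as the mirror reflects it: seen from above it points straight at the marker when the mirror is right. Its x axis points along the arm, outwards.
- spool: solder spool, 52 mm across, 46 mm tall; loose bystander, leave alone (origin at its underside)
- flux: glass flux jar with a metal cap, 60 mm across, 100 mm tall; loose bystander, leave alone (origin at its underside)
- tape: roll of paper tape lying flat, 100 mm across, 24 mm tall; loose bystander, leave alone (origin at its underside)
- parts_box: open wooden parts box, 100 x 100 x 45 mm; loose bystander, leave alone (origin at its underside)
- cup: small clear cup, 44 mm across, 40 mm tall; loose bystander, leave alone (origin at its underside)
- driver: screwdriver lying flat, 160 mm long; loose bystander, leave alone
Things that resemble listed ones, but are neither listed nor needed, are in the scene too. Leave any yellow look-alike of the part that bears marker alone.

How it is judged (in metres and radians):
On the way, in this order (a step that is already met when the one before it is completed fails the run):
1. the big round key is pressed down on its own (value of joint key_round above 0.0035 m and value of joint each of key_square, key_bar below 0.0015 m), for 0.05 s.
2. the square key is pressed down on its own (value of joint key_square above 0.0035 m and value of joint each of key_round, key_bar below 0.0015 m), for 0.05 s.
3. the long bar key is pressed down on its own (value of joint key_bar above 0.0035 m and value of joint each of key_round, key_square below 0.0015 m), for 0.05 s.
4. the mirror is held by its handle at the angle that shows the marker to the camera (y of marker in the frame of sight_tip between -0.012 and 0.012 m and x of marker in the frame of sight_tip above 0 m and contact force between the fingers and mirror above 0.8 N and distance between the grasp point and handle below 0.045 m and velocity of joint mirror between -0.05 and 0.05 rad/s), for 0.4 s.
At the end, for the whole second after the job is handed in: The three keys were pressed down in order (over 3.5 mm of 5, the others up), and the mirror is held still by the gripper on its handle (gripper at the handle, over 0.8 N, slower than 0.05 rad/s) so that the reflected line of sight passes within 12 mm of the marker's centre (all of step 4); the arm keeps its last pose, push and grip.
It fails at once if two keys are down at once (value of joint each of key_round, key_square above 0.003 m or value of joint each of key_round, key_bar above 0.003 m or value of joint each of key_square, key_bar above 0.003 m).
It fails at once if a loose bystander is shifted by more than 30 mm (distance of any of spool, flux, tape, parts_box, cup, driver from where it was at the start of the episode above 0.03 m).
It also fails if it takes over 51 s, if anything falls off the work surface, if the arm or the gripper's body presses on something with over 40 N, if the wrist force passes 120 N, or if a joint passes its speed limit or range.

## Robot

A 6-joint arm with a two-finger parallel gripper is mounted at the origin on the work surface. World frame = base frame: x ahead of the robot, y to its left, z up, the work surface at z = 0. Lengths are in m, angles in degrees, forces in N, time in s.
With the tool pointing down it reaches from about 0.3 to 0.875 m from the base axis. Payload 6.4 kg.
Tool frame: the origin (TCP) lies midway between the tips of the shut fingers; the grasp point (between the pads) lies arm.grip_point_offset behind it (arm.grip_point_offset is the distance from the TCP to the grasp point, in m); z points along the fingers, y is the line along which they close (so a half turn about z gives the same grasp; the last joint's range is limited). The gripper opens to 85 mm and grips with 20 to 120 N. Pads are 22 mm wide; open, the fingers measure 114 mm over their backs; the gripper's body (76 mm by 85 mm) begins 54 mm behind the grasp point. The pads swing forward as they close: fully open they stand 13 mm farther back than shut.
Start: joints at [-80.747, 10.359, 92.074, -0, 77.567, -11.82], TCP at [0.207, -0.537, 0.209] pointing down, gripper open.
Joint ranges: [-171.53, 171.53], [-51.25, 118.39], [17.06, 147.69], [-65.23, 245.23], [0, 150.52], [-178.68, 178.68]. Speed limits (degrees/s): [147.25, 147.25, 172.46, 180, 180, 180].

## Interface

Orientations are given as a 3x3 rotation matrix whose columns are the frame's x, y, z axes.
In Python, from station import arm gives the robot as it stands.
- The arm moves only by the tool jog_arm, never from a script. Its argument "steps" is text: rows parted by semicolons, each of 7 numbers parted by spaces: the opening, from 0 (shut) to 1 (fully open), then the shift along the tool's x, y, z in mm, then the turn, a rotation vector about the tool's x, y, z in degrees. In form: grip tx ty tz ax ay az; .... A call has exactly 8 rows; each row is the pose to reach, as a shift and turn from the pose commanded when the call began, along the tool's axes at that moment; what a row does not reach only later rows make up. A row lasts 1/10 s, in which the tool goes at most 50 mm and 8.59 degrees, less where a joint would pass 70% of its speed; a pose out of reach is approached as far as the arm can. A call with a gripper value outside its range is refused whole. The fingers move at their own pace and stop on an object; the grip force is fixed at half the most. Time passes only in rows, so rows that repeat a pose let the fingers close, or fill a call up. It gives the time, the measured TCP pose, the force, the opening and the grip force at its end, in the units of the state.
- arm.sense(): the state, without advancing time (a new reading comes with each control period).
- arm.snapshot(name): name is "side" or "top" or "wrist"; returns the picture (480x640x3 uint8, red, green, blue); there is no depth.
- arm.calibration(name): a dict with "K" (3x3 intrinsics, pixels), "R" (3x3) and "t" (3): a world point X has camera coordinates R X + t; the wrist camera has in their place "mount" (4x4, takes a point from camera to tool coordinates, whose origin is the TCP and whose axes are the flange's). Camera axes: x right, y down, z forward; pixel columns grow to the right and rows downward; lengths in m; the calibration is good to about 2 mm. A picture is of the moment at which its call begins: read the wrist's pose just before it. calibration takes no time and is no camera call.
- arm.sign_off(): hands the job in; it is judged then, once.
The state is a dict: "t": time; "joint_pos": joint angles; "joint_velocities": joint speeds; "joint_torque": joint torques, N m; "position": TCP position; "tool_rot": TCP orientation; "ft_force": force on the tool from outside, world axes, zero at the start; "moment": the same for the moment, N m; "gripper_width": opening from 0.0 (shut) to 1.0 (fully open); "grasp_force": force on a finger pad.
Only numpy, scipy, OpenCV 4.12 (cv2) and the standard library are available. Lean on these libraries where they do the work, as an engineer would, in place of code of your own. Each camera call takes 0.05 s, during which the arm holds its last target. There are 200 camera calls.

## Working session

There is one attempt and no reset: what is moved stays moved. The work goes in short steps, Python scripts to look and compute and a tool call to move; the robot and the scene stay as the last step left them, time stands still between calls to the robot, and variables do not carry over. Pictures are saved under pics/ and viewed, at most 10 in all, crops included, and the job is handed in when it is done.

Besides the shell and the picture viewer there is one more tool, called after "Emit:" as a command line: name --argument value ..., lists and objects as JSON in quotes. jog_arm: Moves the arm, as the interface text tells. Its arguments: {"type":"object","properties":{"steps":{"type":"string"}},"required":["steps"]}

```bash
mkdir -p pics; cat > h.py <<'E'
import numpy as np, cv2
from station import arm
def snap(n,f):
    s=arm.sense(); im=arm.snapshot(n); cv2.imwrite(f'pics/{f}.png',im[:,:,::-1]); return s,im
def cam(n,s=None):
    c=arm.calibration(n); K=np.array(c['K'])
    if n=='wrist':
        M=np.array(c['mount']); R=np.array(s['tool_rot']); p=np.array(s['position'])
        Rw=R@M[:3,:3]; o=R@M[:3,3]+p
        return K,Rw.T,-Rw.T@o
    return K,np.array(c['R']),np.array(c['t'])
def ray(C,u,v,z):
    K,R,t=C; d=R.T@np.linalg.solve(K,[u,v,1.]); o=-R.T@t
    return o+d*(z-o[2])/d[2]
def proj(C,X):
    K,R,t=C; q=K@(R@np.array(X)+t); return q[:2]/q[2]
E
python3 - <<'E'
from h import *
for n in ('top','side','wrist'):
    s,im=snap(n,n+'0')
    C=cam(n,s); print(n,np.round(-C[1].T@C[2],3),np.round(C[1][2],3))
print(s['t'],arm.grip_point_offset,s['position'],np.round(s['tool_rot'],3).tolist(),s['gripper_width'])
E
```

```text
top [0.405 0.008 1.193] [ 0.126 -0.006 -0.992]
side [0.411 1.062 0.769] [ 0.107 -0.842 -0.529]
wrist [ 0.279 -0.508  0.373] [-0.282 -0.106 -0.954]
0.1 0.0187 [ 0.206674   -0.53602946  0.20857775] [[0.933, 0.36, -0.0], [0.36, -0.933, 0.002], [0.0, -0.002, -1.0]] 0.9999721622503549
```

View pics/top0.png

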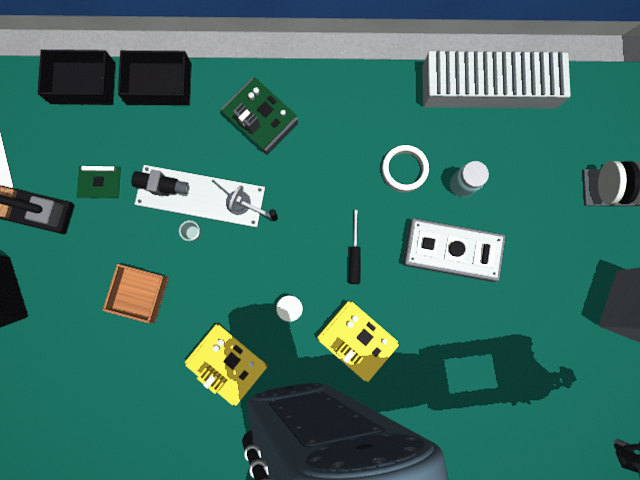

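View pics/side0.png

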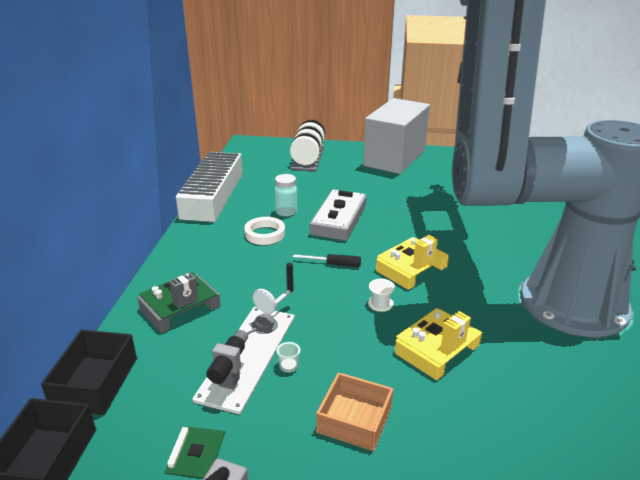

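The top view shows the key box at (455,249), with the square key at (428,243), the round key at (457,248) and the bar key at (486,253). The mirror plate is at (200,195), with the handle near (272,214). Three boards carry a sink: green (258,115), yellow (226,363) and yellow (358,341). The green one is meant, because the yellow ones are look-alikes. The small green board at (98,181) has no sink. I'll confirm with enlarged crops.

```bash
python3 - <<'E'
import cv2,numpy as np
a=cv2.imread('pics/top0.png'); b=cv2.imread('pics/side0.png')
A=cv2.resize(a[70:235,130:300],None,fx=3.5,fy=3.5,interpolation=cv2.INTER_CUBIC)
cv2.imwrite('pics/c1.png',A)
B=cv2.resize(b[245:415,130:330],None,fx=3.5,fy=3.5,interpolation=cv2.INTER_CUBIC)
cv2.imwrite('pics/c2.png',B)
from h import *
C=cam('top')
g=cv2.cvtColor(a,cv2.COLOR_BGR2GRAY)
sub=g[212:288,400:512]; m=(sub<70).astype(np.uint8)
n,l,st,ce=cv2.connectedComponentsWithStats(m)
for i in range(1,n):
    if 40<st[i,4]<800: u=ce[i]+[400,212]; print(st[i],u.round(1),ray(C,*u,0.056).round(4))
print('corners plate handle', ray(C,272,214,0.107).round(3), ray(C,238,200,.09).round(3))
E
```

```text
[  0   6  95  64 394] [417.7 249.5] [ 0.5349 -0.2036  0.056 ]
[ 22  26  13  12 120] [427.9 243.2] [ 0.5482 -0.2249  0.056 ]
[ 49  29  16  15 190] [456.5 248.3] [ 0.538  -0.2837  0.056 ]
[ 81  32   9  20 111] [485.1 253.7] [ 0.5273 -0.3425  0.056 ]
corners plate handle [0.598 0.094 0.107] [0.629 0.164 0.09 ]
```

View pics/c1.png

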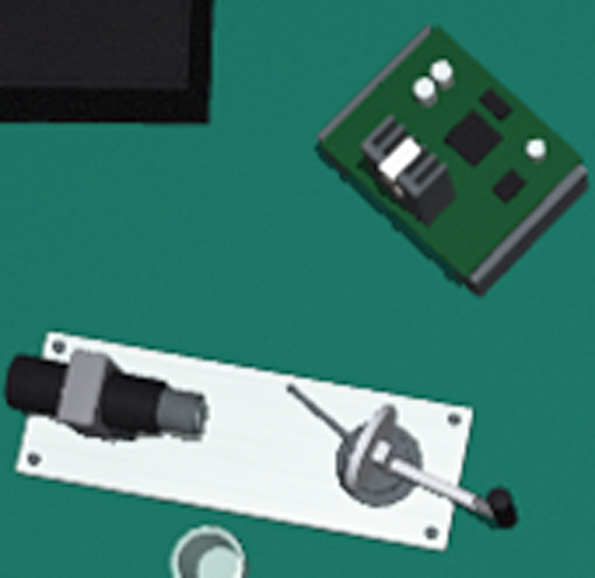

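View pics/c2.png

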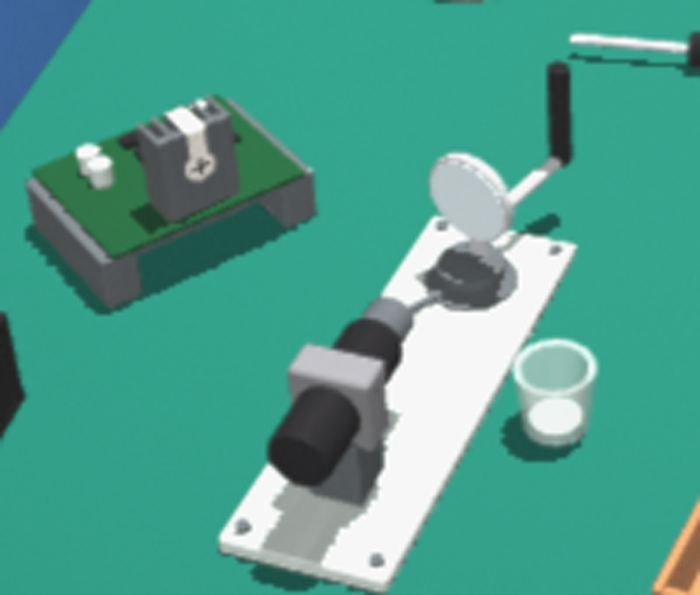

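The crops confirm it. The green board's sink at c1 (405,165) carries the white strip and the cross marker, at c2 (200,167), which is side pixel (187,293), and its face is towards the mirror. The sight arm tip is at c1 (291,388) and the handle pin at c1 (503,507). Round key first.

Emit:
jog_arm --steps "0 45 -13 0 0 0 0; 0 90 -26 0 0 0 0; 0 135 -39 0 0 0 0; 0 180 -52 0 0 0 0; 0 225 -65 20 0 0 0; 0 270 -78 40 0 0 0; 0 315 -91 60 0 0 0; 0 360 -104 80 0 0 0"

```text
t: 0.95
position: [0.5038, -0.3106, 0.13]
tool_rot: [[0.933, 0.36, -0.0], [0.36, -0.933, -0.0], [-0.0, 0.0, -1.0]]
ft_force: [0.9, -0.2, 0.9]
gripper_width: -0.005
grasp_force: 0.0
```

```bash
python3 - <<'E'
from h import *
s,im=snap('wrist','w1'); C=cam('wrist',s)
R=np.array(s['tool_rot']);p=np.array(s['position'])
print(s['t'],p,R.round(3).tolist(),s['gripper_width'],s['ft_force'])
for X in ([.538,-.2837,.056],[.5482,-.2249,.056],[.5273,-.3425,.056]): print((R.T@(np.array(X)-p)*1000).round(1),proj(C,X).round(0))
C=cam('side');T=cam('top')
def c1(u,v): return 130+u/3.5,70+v/3.5
def c2(u,v): return 130+u/3.5,245+v/3.5
def tri(ut,us):
    A=[];b=[]
    for K,(u,v) in ((T,ut),(C,us)):
        P=K[0]@np.c_[K[1],K[2]]
        for r in (u*P[2]-P[0],v*P[2]-P[1]): A.append(r[:3]);b.append(-r[3])
    return np.linalg.lstsq(np.array(A),np.array(b),rcond=None)[0]
print('marker side',ray(C,*c2(200,167),.067).round(4),'top',ray(T,*c1(398,188),.067).round(4))
print('pin top side',ray(C,*c2(558,68),.107).round(4),'foot',ray(C,*c2(563,158),.039).round(4),'top',ray(T,*c1(500,497),.107).round(4))
print('axis side glass',ray(C,*c2(470,197),.067).round(4))
print('sight tip top',ray(T,*c1(291,388),.014).round(4),'base disc',ray(T,*c1(380,465),.02).round(4))
E
```

```text
0.95 [ 0.50378521 -0.31063764  0.1300093 ] [[0.933, 0.36, -0.0], [0.36, -0.933, -0.0], [-0.0, 0.0, -1.0]] -0.004632372040297571 [ 0.91219028 -0.20334839  0.92843948]
[ 41.6 -12.8  74. ] [298. 182.]
[ 72.3 -64.   74. ] [208. 128.]
[10.5 38.2 74. ] [382. 233.]
marker side [0.7931 0.1662 0.067 ] top [0.7966 0.1597 0.067 ]
pin top side [0.5975 0.097  0.107 ] foot [0.5969 0.0921 0.039 ] top [0.6018 0.0923 0.107 ]
axis side glass [0.6349 0.1725 0.067 ]
sight tip top [0.6861 0.23   0.014 ] base disc [0.6369 0.173  0.02  ]
```

View pics/w1.png

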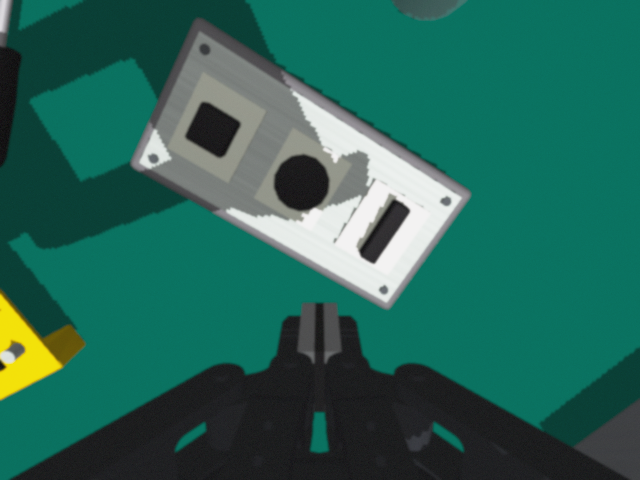

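The wrist view shows the round key at (301,182), the square key at (213,129) and the bar key at (385,232). All are within 5 px of the predictions, so I'll press the round key.

Emit:
jog_arm --steps "0 36 -10 20 0 0 0; 0 43 -12 55 0 0 0; 0 43 -12 72 0 0 0; 0 43 -12 79 0 0 0; 0 43 -12 80 0 0 0; 0 43 -12 80 0 0 0; 0 43 -12 79.5 0 0 0; 0 43 -12 79.5 0 0 0"

```text
t: 1.8
position: [0.539, -0.2864, 0.0528]
tool_rot: [[0.933, 0.359, 0.002], [0.359, -0.933, -0.002], [0.001, 0.002, -1.0]]
ft_force: [0.4, 0.2, -0.2]
gripper_width: 0.001
grasp_force: 0.0
```

Emit:
jog_arm --steps "0 0 0 0 0 0 0; 0 0 0 1 0 0 0; 0 0 0 1 0 0 0; 0 0 0 1 0 0 0; 0 0 0 1 0 0 0; 0 0 0 1 0 0 0; 0 0 0 1 0 0 0; 0 0 0 1 0 0 0"

```text
t: 2.6
position: [0.5384, -0.2855, 0.0503]
tool_rot: [[0.933, 0.36, -0.0], [0.36, -0.933, -0.0], [-0.0, -0.0, -1.0]]
ft_force: [-0.6, 0.5, 0.5]
gripper_width: 0.001
grasp_force: 0.0
```

```bash
python3 - <<'E'
from h import *
s,im=snap('wrist','w2'); s2,im2=snap('side','s2')
print(s['ft_force'],s2['ft_force'],s2['moment'],s2['position'])
a=cv2.imread('pics/w2.png')[60:360,180:480]; b=cv2.resize(cv2.imread('pics/s2.png')[150:250,300:400],(450,450),interpolation=cv2.INTER_CUBIC)
a=cv2.resize(a,(350,450)); cv2.imwrite('pics/c3.png',np.hstack([a,b]))
E
```

```text
[-0.64251728  0.46364242  0.49451733] [ 0.01799767 -0.60318173  0.12893753] [ 0.00276288  0.02447989 -0.0178465 ] [ 0.53839131 -0.28546037  0.05034274]
```

View pics/c3.png

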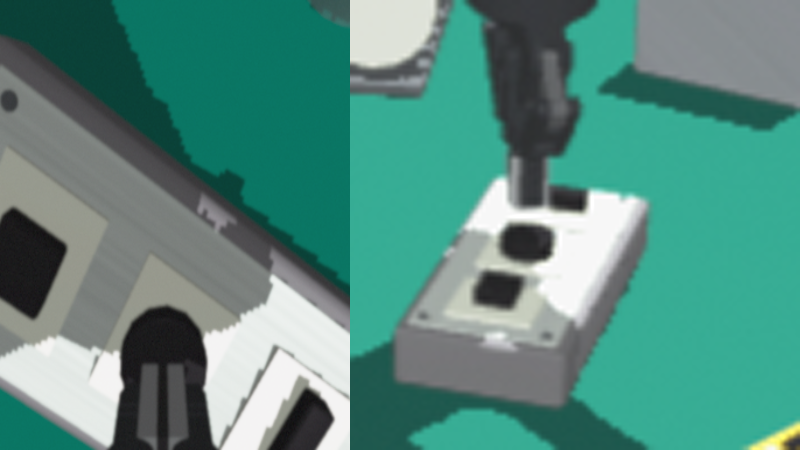

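```bash
python3 - <<'E'
from h import *
s=arm.sense(); S=cam('side'); W=cam('wrist',s); T=cam('top'); p=np.array(s['position'])
print('tcp',proj(S,p),proj(W,p)); 
for z in (.04,.051,.056): print(z,proj(S,[.538,-.2837,z]),proj(W,[.538,-.2837,z]))
im=cv2.imread('pics/side0.png',0); m=(im[180:230,325:365]<70).astype(np.uint8)
n,l,st,ce=cv2.connectedComponentsWithStats(m)
for i in range(1,n):
    if st[i,4]>20:
        u=ce[i]+[325,180]; print(st[i],u.round(1),[ray(S,*u,z).round(4).tolist() for z in (.04,.05,.056)])
a=cv2.imread('pics/w1.png',0)
m=(a[90:270,180:420]<45).astype(np.uint8)
n,l,st,ce=cv2.connectedComponentsWithStats(m)
for i in range(1,n):
    if st[i,4]>500: print(st[i],(ce[i]+[180,90]).round(1))
E
```

```text
tcp [337.77442298 203.12337663] [320.32463332 299.85845312]
0.04 [337.7633279  206.93827938] [316.5067607  289.91471385]
0.051 [337.85266005 203.22255099] [316.34565867 299.92190101]
0.056 [337.89349107 201.52420418] [316.2660152  304.86912098]
[14 11 13  6 54] [345.1 193.4] [[0.5263, -0.3642, 0.04], [0.5247, -0.3446, 0.05], [0.5238, -0.3329, 0.056]]
[ 9 20 11  8 68] [339.  203.6] [[0.5366, -0.3029, 0.04], [0.5349, -0.2842, 0.05], [0.5339, -0.2729, 0.056]]
[ 4 31  8  7 45] [332.6 214.2] [[0.547, -0.2431, 0.04], [0.5452, -0.2252, 0.05], [0.544, -0.2145, 0.056]]
[   7   13   52   53 1672] [212.3 129.4]
[  95   66   53   54 2209] [301.2 182.4]
```

```bash
python3 - <<'E'
import cv2,numpy as np
for f in('side0','s2'):
    print(f); print(cv2.imread(f'pics/{f}.png',0)[186:212,329:350:1])
E
```

```text
side0
[[128 128 128 128 128 128 128 129 129 129 128 129 128 128 128 128 129 127
  128 128 128]
 [128 129 128 128 128 128 128 128 127 128 129 128 128 128 129 128 128 128
  128 128 128]
 [128 129 128 130 135 135 131 128 128 128 127 128 128 128 128 129 128 128
  128 128 128]
 [128 128 132 155 190 184 155 156 157 139 127 124 125 126 126 128 128 128
  128 128 128]
 [128 131 154 222 245 237 210 234 236 179 106  85  93 106 110 120 125 124
  124 124 126]
 [129 143 198 241 247 244 217 237 235 154  76  59  63  66  69  73  81  83
   84  93 105]
 [136 179 237 246 247 247 247 246 227 122  55  47  48  51  55  55  57  58
   59  63  66]
 [156 225 246 247 247 247 247 247 230 124  51  41  41  40  42  43  43  44
   45  48  51]
 [197 244 247 247 247 247 247 247 238 139  60  44  40  38  38  38  39  39
   41  39  40]
 [229 246 247 247 247 247 247 247 246 187 110  95  83  69  66  65  56  48
   44  39  38]
 [246 247 247 247 247 247 247 245 234 222 217 217 215 201 193 161 128 103
   95  83  70]
 [247 247 247 247 247 247 247 247 247 247 247 247 247 247 247 242 221 217
  217 215 201]
 [247 247 247 247 247 245 
[... 2838 characters left out ...]
5 172  99  46  39  40  41  40  39  41  42  53  46  63 185 247
  247 247 247]
 [181 196 199 190 115  53  40  39  40  41  40  41  41  41  39  82 219 247
  247 247 247]
 [192 199 200 195 146  89  54  42  40  40  41  41  42  39  41  88 221 247
  247 247 245]
 [198 201 200 200 192 163 117  80  70  60  57  57  59  77  98 203 247 247
  247 247 247]
 [207 204 203 203 202 198 191 167 156 135 127 132 178 216 234 247 247 247
  247 246 247]
 [199 184 205 212 209 209 206 201 202 197 195 217 247 247 247 247 247 247
  246 247 247]
 [124  90  95 107 114 132 158 176 197 211 213 216 236 247 247 247 247 247
  247 247 247]
 [ 84  45  41  45  49  58  71  79  93 128 175 187 199 223 236 241 241 238
  247 247 247]]
```

The side picture shows the finger tip about 18 mm above the key, with no contact and no force. The real tips sit behind the nominal TCP, so I'll go down by force feedback.

Emit:
jog_arm --steps "0 0 0 5 0 0 0; 0 0 0 10 0 0 0; 0 0 0 13 0 0 0; 0 0 0 15 0 0 0; 0 0 0 16 0 0 0; 0 0 0 16 0 0 0; 0 0 0 16 0 0 0; 0 0 0 16 0 0 0"

```text
t: 3.5
position: [0.5385, -0.2856, 0.0345]
tool_rot: [[0.933, 0.36, 0.0], [0.36, -0.933, -0.0], [0.0, 0.0, -1.0]]
ft_force: [0.5, 0.1, 0.9]
gripper_width: 0.001
grasp_force: 0.0
```

Emit:
jog_arm --steps "0 0 0 1 0 0 0; 0 0 0 2 0 0 0; 0 0 0 3 0 0 0; 0 0 0 3 0 0 0; 0 0 0 3 0 0 0; 0 0 0 3 0 0 0; 0 0 0 3 0 0 0; 0 0 0 3 0 0 0"

```text
t: 4.3
position: [0.5386, -0.2857, 0.0315]
tool_rot: [[0.933, 0.36, 0.001], [0.36, -0.933, -0.0], [0.0, 0.001, -1.0]]
ft_force: [0.9, -0.5, 3.3]
gripper_width: 0.003
grasp_force: 1.5
```

```bash
python3 - <<'E'
from h import *
s,im=snap('side','s3'); print(s['position'],s['ft_force'],s['moment'])
print(cv2.imread('pics/s3.png',0)[190:212,331:350])
E
```

```text
[ 0.53860873 -0.28565013  0.03154013] [ 0.8876321  -0.49178216  3.28749518] [-0.02701952 -0.11367431 -0.00602323]
[[163 228 246 227 127  74  59  50  51  54  56  58  64  58  52  60  99 124
  132]
 [208 244 247 239 157 126  82  54  51  53  53  60  94  72  55  57  79  96
  110]
 [241 247 247 239 166 151 105  63  54  57  56  69 119  85  60  57  61  64
   70]
 [247 247 247 227 147 153 109  67  58  57  57  71 123  83  49  46  48  50
   53]
 [247 247 247 224 144 153 109  68  58  55  56  70 122  81  46  41  42  43
   43]
 [247 247 247 223 143 153 109  67  57  56  56  71 122  93  63  50  47  43
   41]
 [247 247 247 222 144 153 109  67  58  56  56  76 143 153 133 108  99  87
   74]
 [247 247 247 222 153 156 108  67  59  56  57  92 201 223 224 223 224 222
  211]
 [247 247 247 222 158 157 101  63  57  57  58  95 224 247 247 247 247 247
  247]
 [247 247 247 214 154 157 100  61  56  56  56  94 219 247 247 247 247 247
  247]
 [217 246 247 217 158 157 100  61  56  56  56  82 174 224 236 241 245 245
  246]
 [174 204 191 128 137 156 103  67  64  65  71  91 140 202 245 247 246 235
  228]
 [182 188 122  67 105 152 129 115 110 112 126 131 118 121 217 247 247 247
  247]
 [193 190 112  53  75 145 155 153 135 126 112 109  82  79 183 247 247 247
  247]
 [195 169  96  47  45  69  75  74  67  63  56  56  56  69 181 247 247 247
  247]
 [197 168  95  47  40  40  41  42  41  43  41  42  43  63 187 247 247 247
  247]
 [201 190 114  54  40  41  40  40  41  41  41  38  41  96 233 247 247 247
  245]
 [201 196 146  97  65  50  42  42  40  42  41  46  77 194 247 247 247 247
  247]
 [204 203 197 189 147 111  89  74  72  80  84 108 204 247 247 247 247 246
  247]
 [206 213 210 209 203 196 193 172 165 186 191 216 247 247 247 247 246 247
  247]
 [ 95 107 114 132 158 175 198 209 211 213 211 212 237 247 247 247 247 247
  247]
 [ 41  45  48  59  72  80  94 129 175 188 196 208 225 240 241 238 247 247
  247]]
```

Emit:
jog_arm --steps "0 0 0 1 0 0 0; 0 0 0 2 0 0 0; 0 0 0 2.5 0 0 0; 0 0 0 2.5 0 0 0; 0 0 0 2.5 0 0 0; 0 0 0 2.5 0 0 0; 0 0 0 2.5 0 0 0; 0 0 0 2.5 0 0 0"

```text
t: 5.15
position: [0.5386, -0.2857, 0.0292]
tool_rot: [[0.933, 0.36, 0.001], [0.36, -0.933, -0.0], [0.0, 0.001, -1.0]]
ft_force: [0.9, 0.7, 4.9]
gripper_width: -0.004
grasp_force: 2.7
```

Emit:
jog_arm --steps "0 0 0 0.8 0 0 0; 0 0 0 1.2 0 0 0; 0 0 0 1.2 0 0 0; 0 0 0 1.2 0 0 0; 0 0 0 -15 0 0 0; 0 0 0 -30 0 0 0; 0 15 -25 -30 0 0 0; 0 31 -51 -30 0 0 0"

```text
t: 5.95
position: [0.5492, -0.2271, 0.0601]
tool_rot: [[0.934, 0.358, 0.001], [0.358, -0.934, -0.001], [0.001, 0.001, -1.0]]
ft_force: [0.3, 0.2, -0.8]
gripper_width: 0.001
grasp_force: 0.0
```

Emit:
jog_arm --steps "0 0 0 10 0 0 0; 0 0 0 20 0 0 0; 0 0 0 26 0 0 0; 0 0 0 29 0 0 0; 0 0 0 30 0 0 0; 0 0 0 30.5 0 0 0; 0 0 0 30.5 0 0 0; 0 0 0 30.5 0 0 0"

```text
t: 6.75
position: [0.5484, -0.2269, 0.0291]
tool_rot: [[0.933, 0.359, -0.001], [0.359, -0.933, 0.001], [-0.001, -0.002, -1.0]]
ft_force: [-4.6, 3.8, 9.7]
gripper_width: -0.0
grasp_force: 4.9
```

Emit:
jog_arm --steps "0 0 0 0 0 0 0; 0 0 0 0 0 0 0; 0 0 0 0 0 0 0; 0 0 0 0 0 0 0; 0 0 0 0 0 0 0; 0 0 0 0 0 0 0; 0 0 0 0 0 0 0; 0 0 0 0 0 0 0"

```text
t: 7.55
position: [0.5484, -0.2269, 0.0291]
tool_rot: [[0.933, 0.359, -0.001], [0.359, -0.933, 0.001], [-0.001, -0.001, -1.0]]
ft_force: [-3.4, 4.1, 9.6]
gripper_width: -0.003
grasp_force: 4.9
```

```bash
python3 - <<'E'
from h import *
s,im=snap('side','s4'); print(s['t'],s['position'],s['ft_force'],s['moment'])
a=cv2.imread('pics/s4.png')[170:235,310:375]; b=cv2.imread('pics/s3.png')[170:235,310:375]
cv2.imwrite('pics/c4.png',np.hstack([cv2.resize(x,(400,400),interpolation=cv2.INTER_CUBIC) for x in (b,a)]))
E
```

```text
7.55 [ 0.54839705 -0.22690775  0.0290724 ] [-3.4092031   4.10583758  9.59360305] [ 0.75914501  0.7041225  -0.02773981]
```

View pics/c4.png

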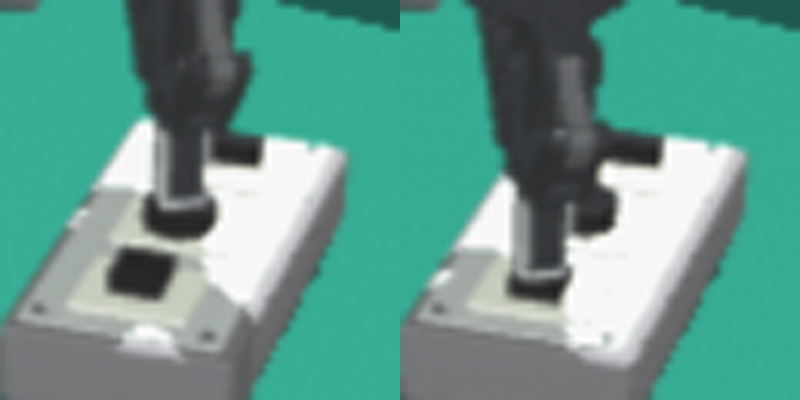

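The picture shows the finger on the square key with the key low, at right panel (537,285), and bottomed at 9.6 N. Bar key next.

Emit:
jog_arm --steps "0 0 0 -10 0 0 0; 0 0 0 -30 0 0 0; 0 -15 25 -30 0 0 0; 0 -31 51 -30 0 0 0; 0 -47 77 -30 0 0 0; 0 -62 102 -30 0 0 0; 0 -62 102 -15 0 0 0; 0 -62 102 -8 0 0 0"

```text
t: 8.4
position: [0.5268, -0.3448, 0.0351]
tool_rot: [[0.934, 0.358, -0.001], [0.358, -0.934, 0.001], [-0.001, -0.001, -1.0]]
ft_force: [-0.4, 1.0, -0.6]
gripper_width: 0.002
grasp_force: 0.0
```

Emit:
jog_arm --steps "0 0 0 3 0 0 0; 0 0 0 6 0 0 0; 0 0 0 7 0 0 0; 0 0 0 8 0 0 0; 0 0 0 8.5 0 0 0; 0 0 0 8.5 0 0 0; 0 0 0 8.5 0 0 0; 0 0 0 8.5 0 0 0"

```text
t: 9.2
position: [0.5277, -0.3434, 0.0291]
tool_rot: [[0.933, 0.36, -0.001], [0.36, -0.933, 0.001], [-0.001, -0.001, -1.0]]
ft_force: [-6.6, 3.3, 9.7]
gripper_width: -0.003
grasp_force: 5.0
```

All three keys are pressed. Now lift and travel towards the handle, turning so the fingers close across the lever.

Emit:
jog_arm --steps "0 0 0 -30 0 0 0; 0 0 0 -78 0 0 0; 0.5 22 -38 -80 0 0 -8; 1 44 -76 -80 0 0 -16; 1 66 -114 -80 0 0 -24; 1 88 -152 -80 0 0 -32; 1 110 -190 -80 0 0 -40; 1 133 -228 -80 0 0 -44"

```text
t: 10.0
position: [0.5703, -0.0812, 0.1082]
tool_rot: [[0.417, 0.909, 0.001], [0.909, -0.417, 0.0], [0.001, 0.001, -1.0]]
ft_force: [0.1, -0.2, -1.0]
gripper_width: 0.993
grasp_force: 0.0
```

```bash
python3 - <<'E'
from h import *
s,im=snap('top','t2')
R=np.array(s['tool_rot']);p=np.array(s['position']); print(s['t'],p,R.round(3).tolist(),s['gripper_width'])
print((R.T@(np.array([.599,.094,.052])-p)*1000).round(1))
E
```

```text
10.0 [ 0.57032106 -0.08121383  0.10820433] [[0.417, 0.909, 0.001], [0.909, -0.417, 0.0], [0.001, 0.001, -1.0]] 0.9927502182656711
[171.2 -47.   56.3]
```

Emit:
jog_arm --steps "1 35 -10 0 0 0 0; 1 70 -25 0 0 0 0; 1 100 -40 0 0 0 0; 1 115 -47 0 0 0 0; 1 115 -47 0 0 0 0; 1 115 -47 0 0 0 0; 1 115 -47 0 0 0 0; 1 115 -47 0 0 0 0"

```text
t: 10.85
position: [0.576, 0.0392, 0.1079]
tool_rot: [[0.423, 0.906, 0.0], [0.906, -0.423, -0.0], [-0.0, 0.0, -1.0]]
ft_force: [-0.0, 0.2, -0.0]
gripper_width: 1.001
grasp_force: 0.0
```

```bash
python3 - <<'E'
from h import *
s,im=snap('wrist','w3'); C=cam('wrist',s)
R=np.array(s['tool_rot']);p=np.array(s['position']); print(s['t'],p,R.round(3).tolist(),s['gripper_width'])
for z in (.107,.046): print(proj(C,[.599,.094,z]).round(0))
print('axis',proj(C,[.636,.173,.067]).round(),proj(C,[.636,.173,.014]).round())
E
```

```text
10.85 [0.57595835 0.03915595 0.10788092] [[0.423, 0.906, 0.0], [0.906, -0.423, -0.0], [-0.0, 0.0, -1.0]] 1.001049145191302
[315. 166.]
[316. 154.]
axis [315. -47.] [316. -10.]
```

View pics/w3.png

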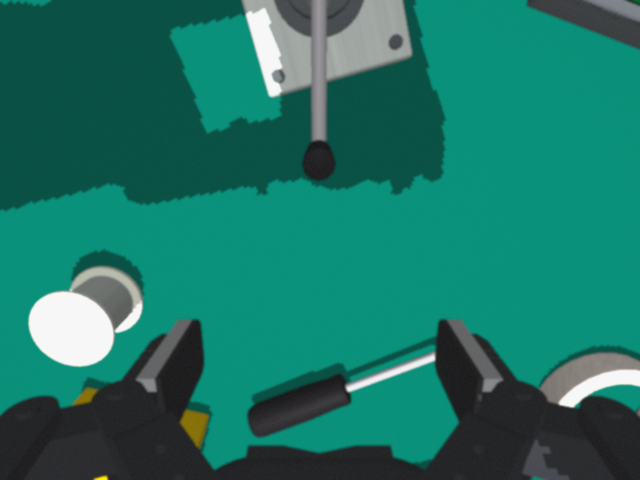

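The wrist view shows the pin at (319,162), midway between the fingers, with the lever running straight up the picture. Advance 59 mm, descend and grip.

Emit:
jog_arm --steps "1 40 0 0 0 0 0; 1 59 0 0 0 0 0; 1 59 0 10 0 0 0; 1 59 0 35 0 0 0; 1 59 0 55 0 0 0; 1 59 0 57 0 0 0; 0.6 59 0 57 0 0 0; 0 59 0 57 0 0 0"

```text
t: 11.7
position: [0.6013, 0.0935, 0.0518]
tool_rot: [[0.422, 0.907, 0.001], [0.907, -0.422, -0.0], [0.0, 0.001, -1.0]]
ft_force: [-0.2, 0.5, -0.3]
gripper_width: 0.688
grasp_force: 0.0
```

Emit:
jog_arm --steps "0 0 0 0 0 0 0; 0 0 0 0 0 0 0; 0 0 0 0 0 0 0; 0 0 0 0 0 0 0; 0 0 0 0 0 0 0; 0 0 0 0 0 0 0; 0 0 0 0 0 0 0; 0 0 0 0 0 0 0"

```text
t: 12.5
position: [0.6013, 0.0938, 0.0517]
tool_rot: [[0.421, 0.907, 0.001], [0.907, -0.421, -0.0], [0.0, 0.001, -1.0]]
ft_force: [-0.5, -1.0, 7.3]
gripper_width: 0.142
grasp_force: 58.4
```

```bash
python3 - <<'E'
from h import *
s,im=snap('top','t3'); s,im=snap('side','s5')
T=cam('top')
print(s['t'],s['position'],s['gripper_width'],s['grasp_force'],s['ft_force'])
a=cv2.imread('pics/top0.png')[140:240,130:290]
b=cv2.imread('pics/t3.png')[70:235,130:300]; c=cv2.imread('pics/s5.png')[240:390,150:320]
f=lambda x:cv2.resize(x,(400,int(400*x.shape[0]/x.shape[1])),interpolation=cv2.INTER_CUBIC)
b,c=f(b),f(c);h=min(len(b),len(c)); cv2.imwrite('pics/c5.png',np.hstack([b[:h],c[:h]]))
A=np.array([.636,.173]);M=np.array([.795,.163])
E
```

```text
12.55 [0.6012645  0.09381791 0.05171275] 0.14061769441972735 58.424007296562195 [-0.13656212 -1.54361403  5.79021689]
```

View pics/c5.png

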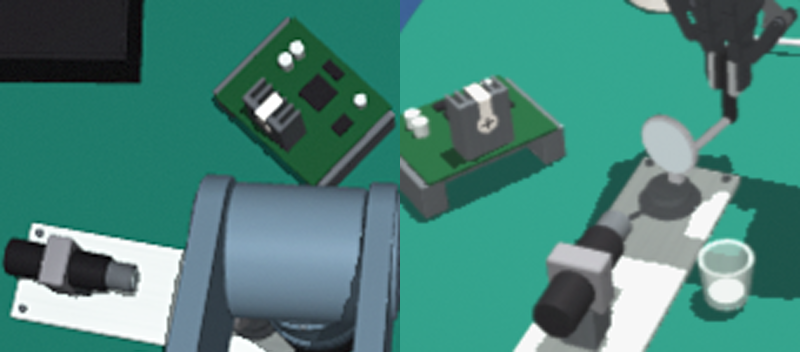

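The picture shows the fingers on the pin at (728,100), with the marker at (487,122) in the right panel. The arm hides the mirror from the top camera. I'll work out the turn.

```bash
python3 - <<'E'
from h import *
T=cam('top');S=cam('side')
c1=lambda u,v:(130+u/3.5,70+v/3.5)
ang=lambda d:np.degrees(np.arctan2(d[1],d[0]))
# plate long edges (top face ~8 mm): fit on white mask
im=cv2.imread('pics/top0.png'); m=(im.min(2)>200).astype(np.uint8); m[:, :130]=0;m[:,280:]=0;m[:160]=0;m[232:]=0
m=cv2.morphologyEx(m,cv2.MORPH_CLOSE,np.ones((3,3)))
n,l,st,ce=cv2.connectedComponentsWithStats(m); i=1+np.argmax(st[1:,4])
box=cv2.boxPoints(cv2.minAreaRect(cv2.findContours((l==i).astype(np.uint8),0,2)[0][0]))
P=np.array([ray(T,*b,.008)[:2] for b in box]); print(P.round(4).tolist(),'centre',P.mean(0).round(4))
for k in range(4): d=P[(k+1)%4]-P[k]; print(round(float(np.linalg.norm(d)),3),ang(d).round(1))
a,b=ray(T,*c1(35,385),.067),ray(T,*c1(183,412),.067); print('tube dir',ang(a-b), 'lens~',b)
s0=cv2.imread('pics/s5.png'); # marker: bright spot near (187,293)
sub=s0[280:306,175:200]; w=(sub.min(2)>150).astype(np.uint8); print(w)
M=ray(S,187.1,292.7,.067)[:2]
for A in ([.6393,.1754],[.637,.173]):
    A=np.array(A); print(A,'marker dir',ang(M-A),'dist',np.linalg.norm(M-A),'sight0',ang(np.array([.6861,.23])-A))
E
```

```text
[[0.6354, 0.3989], [0.7238, 0.3871], [0.674, 0.1099], [0.5863, 0.1242]] centre [0.6549 0.255 ]
0.089 -7.6
0.282 -100.2
0.089 170.8
0.279 79.9
tube dir 79.96023622371935 lens~ [0.65850506 0.28328602 0.067     ]
[[0 0 0 0 0 1 1 1 1 1 1 1 1 1 0 0 0 0 0 0 0 0 0 0 0]
 [0 0 0 0 0 0 1 1 1 1 1 1 1 1 0 0 0 0 0 0 0 0 0 0 0]
 [0 0 0 0 0 0 1 1 1 1 1 1 1 0 0 0 0 0 0 0 0 0 0 0 0]
 [0 0 0 0 0 0 0 0 1 1 1 1 1 0 0 0 0 0 0 0 0 0 0 0 0]
 [0 0 0 0 0 0 0 0 0 1 1 1 1 0 0 0 0 0 0 0 0 0 0 0 0]
 [0 0 0 0 0 0 0 0 0 1 1 1 1 1 0 0 0 0 0 0 0 0 0 0 0]
 [0 0 0 0 0 0 0 0 0 1 1 1 1 1 0 0 0 0 0 0 0 0 0 0 0]
 [0 0 0 0 0 0 0 0 0 1 1 1 1 1 0 0 0 0 0 0 0 0 0 0 0]
 [0 0 0 0 0 0 0 0 0 1 1 1 1 1 0 0 0 0 0 0 0 0 0 0 0]
 [0 0 0 0 0 0 0 0 0 1 1 1 1 1 1 0 0 0 0 0 0 0 0 0 0]
 [0 0 0 0 0 0 0 0 0 1 1 1 0 1 1 1 0 0 0 0 0 0 0 0 0]
 [0 0 0 0 0 0 0 0 0 1 1 0 0 0 0 1 0 0 0 0 0 0 0 0 0]
 [0 0 0 0 0 0 0 0 1 1 1 0 0 0 1 1 0 0 0 0 0 0 0 0 0]
 [0 0 0 0 0 0 0 0 1 1 0 0 0 1 1 1 0 0 0 0 0 0 0 0 0]
 [0 0 0 0 0 0 0 0 1 1 1 1 0 1 1 0 0 0 0 0 0 0 0 0 0]
 [0 0 0 0 0 0 0 0 0 1 1 1 1 0 0 0 0 0 0 0 0 0 0 0 0]
 [0 0 0 0 0 0 0 0 0 0 0 0 0 0 0 0 0 0 0 0 0 0 0 0 0]
 [0 0 0 0 0 0 0 0 0 0 0 0 0 0 0 0 0 0 0 0 0 0 0 0 0]
 [0 0 0 0 0 0 0 0 0 0 0 0 0 0 0 0 0 0 0 0 0 0 0 0 0]
 [0 0 0 0 0 0 0 0 0 0 0 0 0 0 0 0 0 0 0 0 0 0 0 0 0]
 [0 0 0 0 0 0 0 0 0 0 0 0 0 0 0 0 0 0 0 0 0 0 0 0 0]
 [0 0 0 0 0 0 0 0 0 0 0 0 0 0 0 0 0 0 0 0 0 0 0 0 0]
 [0 0 0 0 0 0 0 0 0 0 0 0 0 0 0 0 0 0 0 0 0 0 0 0 0]
 [0 0 0 0 0 0 0 0 0 0 0 0 0 0 0 0 0 0 0 0 0 0 0 0 0]
 [0 0 0 0 0 0 0 0 0 0 0 0 0 0 0 0 0 0 0 0 0 0 0 0 0]
 [0 0 0 0 0 0 0 0 0 0 0 0 0 0 0 0 0 0 0 0 0 0 0 0 0]]
[0.6393 0.1754] marker dir -3.4356736885464367 dist 0.154206423675475 sight0 49.3987053549955
[0.637 0.173] marker dir -2.5073751118039436 dist 0.15637898730206445 sight0 49.25827480405822
```

Emit:
jog_arm --steps "0 0.2 -6.3 0 0 0 4; 0 0.9 -12.5 0 0 0 8; 0 2 -18.7 0 0 0 12; 0 3.5 -24.8 0 0 0 16; 0 5.4 -30.8 0 0 0 20; 0 7.2 -35.2 0 0 0 23; 0 8.4 -38 0 0 0 25; 0 9.3 -39.9 0 0 0 26.3"

```text
t: 13.4
position: [0.5692, 0.119, 0.0517]
tool_rot: [[0.78, 0.625, 0.002], [0.625, -0.78, -0.001], [0.001, 0.002, -1.0]]
ft_force: [1.4, -3.4, 4.6]
gripper_width: 0.145
grasp_force: 59.0
```

```bash
python3 - <<'E'
from h import *
s,im=snap('side','s6'); s,im2=snap('top','t6'); S=cam('side');T=cam('top')
print(s['t'],s['position'],s['gripper_width'],s['grasp_force'],s['ft_force'])
for n,X in dict(axis=[.638,.1745,.014],tip=[.7131,.1702,.014],mk=[.7934,.166,.067],mkfoot=[.7934,.166,.014]).items():
    u=proj(S,X); t=proj(T,X); print(n,u.round(1),'crop',((u-[150,250])*4).round(),'| top',t.round(1),'crop',((t-[200,80])*4).round()+[480,0])
b=cv2.imread('pics/s6.png')[250:370,150:270]; a=cv2.imread('pics/t6.png')[80:200,200:280]
f=lambda x:cv2.resize(x,None,fx=4,fy=4,interpolation=cv2.INTER_CUBIC)
cv2.imwrite('pics/c6.png',np.hstack([f(b),f(a)]))
E
```

```text
13.45 [0.56912019 0.11915788 0.05173501] 0.14317623406727922 59.06862258911133 [ 1.02770993 -2.59686407  6.33170812]
axis [263.8 322.9] crop [455. 291.] | top [238.2 202.9] crop [633. 492.]
tip [227.8 318.2] crop [311. 273.] | top [241.1 168.9] crop [644. 356.]
mk [187.  292.6] crop [148. 171.] | top [240.7 125.1] crop [643. 181.]
mkfoot [190.  313.5] crop [160. 254.] | top [243.9 133.2] crop [656. 213.]
```

View pics/c6.png

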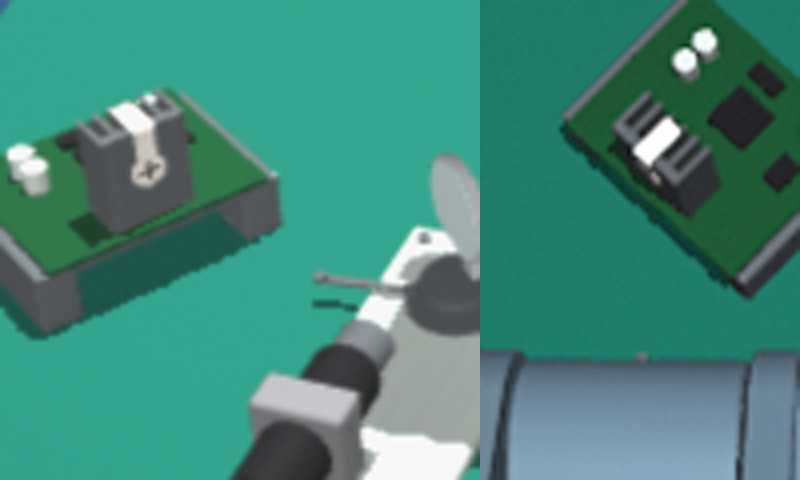

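The sight tip is at (317,277) in the side panel and (642,356) in the top panel, pointing close to the marker at (148,171) and (655,178). I'll triangulate both from the two views for a final trim.

```bash
python3 - <<'E'
from h import *
S=cam('side');T=cam('top')
from scipy.optimize import least_squares as ls
def tri(us,ut,z): return ls(lambda x:np.r_[proj(S,[*x,z])-us,proj(T,[*x,z])-ut],[.7,.17]).x
M=tri([150+148/4,250+171/4],[200+(655-480)/4,80+178/4],.067)
tip=tri([150+317/4,250+277/4],[200+(642-480)/4,80+356/4],.014)
print('M',M,'M side',ray(S,187,292.75,.067),'M top',ray(T,243.75,124.5,.067))
print('tip',tip,'side',ray(S,229.25,319.25,.014),'top',ray(T,240.5,169,.014))
for A in ([.6393,.1754],[.637,.173]):
    A=np.array(A); d=tip-A; L=np.linalg.norm(d); d/=L; v=M-A
    print(L,'sight',np.degrees(np.arctan2(d[1],d[0])),'marker',np.degrees(np.arctan2(v[1],v[0])),'offset mm',1000*(d[0]*v[1]-d[1]*v[0]))
E
```

```text
M [0.79478446 0.16159153] M side [0.79337304 0.1663464  0.067     ] M top [0.79484664 0.15962112 0.067     ]
tip [0.71115249 0.17168779] side [0.70933536 0.17294219 0.014     ] top [0.71295946 0.17145909 0.014     ]
0.071948316313356 sight -2.9575144248796668 marker -5.075083715069624 offset mm -5.76778496237456
0.07416409556015806 sight -1.0138026185585196 marker -4.135524337028147 offset mm -8.614957895678534
```

Emit:
jog_arm --steps "0 0 -1 0 0 0 0.6; 0 0 -1.9 0 0 0 1.2; 0 0 -1.9 0 0 0 1.2; 0 0 -1.9 0 0 0 1.2; 0 0 -1.9 0 0 0 1.2; 0 0 -1.9 0 0 0 1.2; 0 0 -1.9 0 0 0 1.2; 0 0 -1.9 0 0 0 1.2"

```text
t: 14.3
position: [0.5682, 0.1204, 0.0517]
tool_rot: [[0.792, 0.61, 0.002], [0.61, -0.792, -0.0], [0.001, 0.002, -1.0]]
ft_force: [0.8, -3.0, 7.0]
gripper_width: 0.146
grasp_force: 59.1
```

```bash
python3 - <<'E'
from h import *
S=cam('side');T=cam('top'); s,a=snap('side','s7'); s,b=snap('top','t7')
print(s['t'],s['position'],s['grasp_force'],s['ft_force'])
a0=cv2.imread('pics/s6.png',0);a1=cv2.imread('pics/s7.png',0)
for f in (a0,a1): print(f[315:324,224:236])
for k in('t6','t7'): print(cv2.imread(f'pics/{k}.png',0)[166:171,235:248])
A=np.array([.638,.1745]);p=np.array(s['position'])[:2]; d=A-p; print(np.degrees(np.arctan2(d[1],d[0])),np.linalg.norm(d))
E
```

```text
14.35 [0.56810441 0.12038183 0.05167112] 59.05274212360382 [ 0.20153608 -1.06519783  6.36832694]
[[129 129 129 129 129 129 129 129 129 129 129 129]
 [129 129 129 129 129 129 129 129 130 129 129 130]
 [129 129 129 129 130 134 134 131 130 129 129 129]
 [129 129 129 130 136 144 143 134 134 134 134 132]
 [129 129 129 129 125 130 121 103 133 142 144 141]
 [129 129 130 128 114 104 106 108 118 124 130 133]
 [129 129 129 129 126 121 125 126 123 120 116 115]
 [129 129 129 130 129 128 128 129 128 127 127 127]
 [129 129 129 130 129 129 129 129 129 129 129 130]]
[[130 129 130 129 129 130 129 129 129 129 130 130]
 [129 129 129 129 130 133 134 131 130 129 130 129]
 [129 129 129 129 132 142 143 135 134 133 133 132]
 [130 129 130 128 121 129 130 115 135 143 142 141]
 [129 129 129 129 126 109 100 105 120 131 133 140]
 [129 129 129 129 128 121 116 117 119 115 109 109]
 [129 129 129 129 128 128 127 128 128 127 127 126]
 [129 129 129 129 130 129 129 129 129 130 129 128]
 [129 129 129 128 125 124 125 128 129 129 129 129]]
[[ 93  95  93  94  93  94  94  95  94  93  93  95  94]
 [ 95  94  93  94  96  95  93  94  94  94  95  95  94]
 [ 94  95  95  97 104 110 106  94  94  94  95  94  95]
 [ 89  88  88  91  96 107 100  82  89  89  85  86  85]
 [ 82  82  83  81  80  87  83  76  83  80  79  79  80]]
[[ 92  94  94  95  93  94  94  93  94  95  94  93  93]
 [ 95  95  95  94  94  94  94  95  93  95  94  95  93]
 [ 93  94  95  94  95 102 109 106  93  94  93  93  94]
 [ 94  96  95  95  94  97 116 110  90  96  95  95  95]
 [ 83  83  82  83  79  75  94  89  77  82  82  82  82]]
37.74960072079557 0.08839779684437389
```

Emit:
jog_arm --steps "0 0 0 0 0 0 0; 0 0 0 0 0 0 0; 0 0 0 0 0 0 0; 0 0 0 0 0 0 0; 0 0 0 0 0 0 0; 0 0 0 0 0 0 0; 0 0 0 0 0 0 0; 0 0 0 0 0 0 0"

```text
t: 15.2
position: [0.5682, 0.1204, 0.0517]
tool_rot: [[0.792, 0.61, 0.002], [0.61, -0.792, -0.0], [0.001, 0.001, -1.0]]
ft_force: [0.7, -2.6, 5.9]
gripper_width: 0.143
grasp_force: 59.1
```

```bash
python3 -c "
from station import arm
print(arm.sign_off())"
```

```text
the job is handed in; nothing more can be done
None
```

I pressed the round, square and bar keys in order and handed the job in at about 15 s, with the gripper still holding the mirror steady; by my measurements the line of sight passes within a few millimetres of the marker, but sign-off returned no verdict.

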